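# Swap the optics round to their proper mounts

## Robot

A 6-joint arm with a two-finger parallel gripper is mounted at the origin on the work surface. World frame = base frame: x ahead of the robot, y to its left, z up, the work surface at z = 0. Lengths are in m, angles in rad, forces in N, time in s.
With the tool pointing down it reaches from about 0.35 to 0.85 m from the base axis. Payload 8.1 kg.
Tool frame: the origin (TCP) lies on the centre line of the jaws, within the pads' length; the fingertips stand robot.finger_overhang ahead of it and the grasp point (between the pads) lies 5 mm behind it (robot.finger_overhang is the distance from the TCP to the fingertips, in m); z points along the fingers, y is the direction in which the jaws open and shut (so a half turn about z gives the same grasp; the last joint's range is limited). The gripper opens to 93 mm and grips with 3 to 60 N. Pads are 15 mm wide; open, the fingers measure 128 mm over their backs; the gripper's body (75 mm by 188 mm) begins 65 mm behind the grasp point.
Start: joints at [1.073, 0.13, 1.488, -0, 1.523, -0.085], TCP at [0.241, 0.55, 0.233] pointing down, gripper open.
Joint ranges: [-2.96, 2.96], [-0.89, 2.26], [0.02, 2.5], [-1.34, 4.48], [0, 2.73], [-2.66, 2.66]. Speed limits (rad/s): [2.39, 2.39, 2.79, 3.14, 3.14, 3.14].

## Interface

Orientations are given as a rotation vector (axis times angle).
In Python, from plant import robot gives the robot as it stands. The module is installed in compiled form; this text tells all that it offers.
- The arm moves only by the tool carry_out, never from a script. Its argument "commands" is a list that holds one entry, the list of rows, each a list of 4 numbers: the shift along the tool's x, y, z in cm, then the turn about the tool's z in degrees. In form: [[[tx, ty, tz, roll], ...]]. A call has 1 to 20 rows; each row shifts and turns the commanded pose from where the row before left it, along the tool's axes as they then stand; what a row does not reach is not made up. A row lasts 1/12 s, in which the tool goes at most 41.7 mm and 7.16 degrees, less where a joint would pass 70% of its speed; a pose out of reach is approached as far as the arm can. A call is refused whole if a number of a shift passes 4.17 or a number of a turn 7.16, either way. A call with a gripper value outside its range is refused whole. "claw" is the finger opening in cm, from 0 to 9.3, set as the call begins (left out, the last holds). The fingers move at their own pace and stop on an object; "grip_force" is the grip in N (left out, the last holds). Time passes only in rows, so rows that do not move let the fingers close. It gives the time, the measured TCP pose, the force and the opening at its end, in the units of the state.
- robot.read_state(): the state, without advancing time (a new reading comes with each control period).
- robot.read_camera(name): name is "scene" or "side" or "wrist"; returns the picture (384x512x3 uint8, red, green, blue); there is no depth.
- robot.camera_params(name): a dict with "mtx" (3x3 intrinsics, pixels), "R" (3x3) and "t" (3): a world point X has camera coordinates R X + t. Camera axes: x right, y down, z forward; pixel columns grow to the right and rows downward; lengths in m; the calibration is good to about 2 mm. The wrist camera is an equidistant fisheye: a pixel r from the principal point sees the ray r / f radians off the axis. A picture is of the moment at which its call begins: read the wrist's pose just before it. camera_params takes no time and is no camera call; for the wrist camera it gives the pose at the moment of the call.
- robot.close_job(): hands the job in, once; it reports no verdict.
The state is a dict: "t": time; "q": joint angles; "dq": joint speeds; "joint_torque": joint torques, N m; "tool_pos": TCP position; "orientation": TCP orientation; "force": force on the tool from outside, world axes, zero at the start; "wrist_torque": the same for the moment, N m; "opening": finger opening in m.
Only numpy, scipy, OpenCV 4.12 (cv2) and the standard library are available. Lean on these libraries where they do the work, as an engineer would, in place of code of your own. Each camera call takes 0.05 s, during which the arm holds its last target.

## Task

Three optics on the optical table stand on one another's mounts: put the microscope objective on the round pedestal, the ring lens on the lab jack and the beamsplitter cube on the XY stage, each upright in the middle of its mount. To free a mount, set one of them aside for a while, upright in the middle of the empty cork pad, and let go of it there. Set everything down gently without dropping or tipping it, and leave the bottle, the screwdriver and the post stand where they are.

Things in the scene. Friction and masses are not known exactly. Their poses are not given: they have to be found in the camera images.
- objective: loose microscope objective, black metal with two steel bands, standing nose up, about 0.16 kg, 60 mm high: round barrel, 36 mm in diameter up to 10 mm and 34 mm from 12 to 42 mm above its underside, tapering to an 18 mm nose. Origin: centre of its underside, z up along the barrel. Starts on the XY stage; belongs on the pedestal.
- cube: loose beamsplitter cube, about 0.17 kg: bare aluminium housing 40 x 40 mm, 46 mm high, with a round dark window in each side face (windows lie flush) and a diagonal dark line on top. Origin: centre of its underside, z up, x and y square to its side faces. Starts on the lab jack; belongs on the XY stage.
- lens: loose ring lens, about 0.18 kg, 74 mm high: steel foot disc 48 mm in diameter, 9 mm thick; a 12 mm post; on it an upright black ring 44 mm in diameter, 12 mm thick, its centre 52 mm above the underside (grip it across its flat faces). Origin: centre of the underside, z up, x through the ring (the 12 mm direction), y along its width. Starts on the pedestal; belongs on the lab jack.
- stage: fixed XY translation stage: black, 120 x 120 mm base, with a white flat square top plate 92 x 92 mm whose top is 50 mm above the table; two black micrometer knobs stick out to 91 mm from the centre, along its -x and +y, below the top. Origin: centre of its underside at table height, z up, x and y along its edges.
- pedestal: fixed round pedestal of bare metal: flat aluminium top disc 84 mm in diameter, its top 40 mm above the table; foot disc 96 mm in diameter. Origin: centre of its underside at table height, z up.
- jack: fixed lab jack (scissor lift): grey flat square top plate 100 x 100 mm whose top is 60 mm above the table, steel scissor links below and a black knob out to 76 mm along its -x, below the top. It does not move. Origin: centre of its underside at table height, z up, x and y along its edges.
- pad: fixed cork parking pad, 90 x 90 mm, 6 mm thick, empty at the start. Origin: centre of its underside at table height, z up, x and y along its edges.
- bottle: bystander: loose closed amber bottle with a white cap, 50 mm in diameter, 100 mm high, standing. Origin: centre of its underside. Leave alone.
- driver: bystander: loose screwdriver lying on the table, 160 mm long, black handle. Origin: underside, under its middle, x along its length. Leave alone.
- post: bystander: loose post stand, 56 mm black foot disc, 13 mm steel rod, 142 mm high. Origin: centre of its underside. Leave alone.
Mind the look-alikes: they are no part of the job. Leave any red or turquoise look-alike of the lens alone. There is more than one size of the cube; the one meant has the size given above.

How it is judged:
On the way:
1. one of the optics stands upright on the cork pad, released, its centre within 25 mm of the pad's centre (((horizontal distance between objective and pad below 0.025 m and z of objective in the frame of pad between 0.002 and 0.01 m and angle between objective's own z axis and vertical below 0.1 rad and linear speed of objective below 0.02 m/s and contact force between the fingers and objective below 0.05 N) or (horizontal distance between lens and pad below 0.025 m and z of lens in the frame of pad between 0.002 and 0.01 m and angle between lens's own z axis and vertical below 0.1 rad and linear speed of lens below 0.02 m/s and contact force between the fingers and lens below 0.05 N) or (horizontal distance between cube and pad below 0.025 m and z of cube in the frame of pad between 0.002 and 0.01 m and angle between cube's own z axis and vertical below 0.1 rad and linear speed of cube below 0.02 m/s and contact force between the fingers and cube below 0.05 N))), for 0.2 s.
At the end, for the whole second after the job is handed in: the objective stands on the pedestal, the ring lens on the lab jack and the cube on the XY stage, each upright (within 0.1 rad) on the top surface, its centre within 14 mm of the mount's centre, at rest and released (horizontal distance between objective and pedestal below 0.014 m and z of objective in the frame of pedestal between 0.036 and 0.044 m and angle between each of objective, lens, cube's own z axis and vertical below 0.1 rad and linear speed of each of objective, lens, cube below 0.02 m/s and contact force between the fingers and objective below 0.05 N and horizontal distance between lens and jack below 0.014 m and z of lens in the frame of jack between 0.056 and 0.064 m and contact force between the fingers and lens below 0.05 N and horizontal distance between cube and stage below 0.014 m and z of cube in the frame of stage between 0.046 and 0.054 m and contact force between the fingers and cube below 0.05 N); the robot touches nothing.
It fails at once if the bottle, the screwdriver or the post stand is pushed more than 20 mm from its place (distance of any of bottle, driver, post from where it was at the start of the episode above 0.02 m).
It fails at once if an optic is tipped by more than 0.6 rad (angle between any of objective, lens, cube's own z axis and vertical above 0.6 rad).
It fails at once if an optic is dropped: it moves faster than 0.6 m/s (a fall of about 18 mm) with no finger on it ((linear speed of objective above 0.6 m/s and contact force between the fingers and objective below 0.01 N) or (linear speed of lens above 0.6 m/s and contact force between the fingers and lens below 0.01 N) or (linear speed of cube above 0.6 m/s and contact force between the fingers and cube below 0.01 N)).
It also fails if it takes over 120 s, if anything falls off the work surface, if the arm or the gripper's body presses on something with over 40 N, if the wrist force passes 120 N, or if a joint passes its speed limit or range.

## Working session

There is one attempt and no reset: what is moved stays moved. The work goes in short steps, Python scripts to look and compute and a tool call to move; the robot and the scene stay as the last step left them, time stands still between calls to the robot, and variables do not carry over. Pictures are saved under pics/ and viewed, and the job is handed in when it is done.

Besides the shell and the picture viewer there is one more tool, called by a JSON object that holds its "method" and its "body". carry_out: Moves the arm, as the interface text tells. Its arguments: {"type":"object","properties":{"commands":{"type":"array","items":{"type":"array","items":{"type":"array","items":{"type":"number"}}}},"claw":{"type":"number"},"grip_force":{"type":"number"}},"required":["commands"]}

```bash
mkdir -p pics
python3 - <<'E'
from plant import robot
import cv2,numpy as np
s=robot.read_state()
for k,v in s.items(): print(k,np.round(v,4))
print(robot.finger_overhang)
for n in ["scene","side","wrist"]:
    p=robot.camera_params(n); print(n,{k:np.round(v,4).tolist() for k,v in p.items() if k in('mtx','R','t')}, p.keys())
    im=robot.read_camera(n); cv2.imwrite(f"pics/{n}0.png",im[:,:,::-1]);
E
```

```text
t 0.0
q [ 1.0726  0.1312  1.4893 -0.      1.523  -0.0854]
dq [-0.0008  0.0013 -0.0001 -0.0001  0.0004  0.0008]
joint_torque [ 1.80000e-03 -5.59846e+01 -4.91763e+01  7.68000e-02  3.52000e-02
 -2.00000e-04]
tool_pos [0.2405 0.5491 0.2316]
orientation [-6.4380e-01 -3.0744e+00  2.7000e-03]
force [ 0.5254  0.0138 -1.0467]
wrist_torque [0.0383 0.0028 0.0062]
opening 0.0931
0.014
scene {'mtx': [[349.1076, 0.0, 263.523], [0.0, 349.1076, 195.7936], [0.0, 0.0, 1.0]], 'R': [[-0.7294, 0.6839, 0.0181], [0.3896, 0.4369, -0.8107], [-0.5623, -0.5843, -0.5851]], 't': [0.3789, -0.1707, 1.4305]} dict_keys(['mtx', 'R', 't'])
side {'mtx': [[397.698, 0.0, 260.8758], [0.0, 397.698, 192.1624], [0.0, 0.0, 1.0]], 'R': [[0.9663, -0.2565, 0.0207], [-0.1597, -0.661, -0.7332], [0.2017, 0.7052, -0.6797]], 't': [-0.528, 0.1778, 0.9923]} dict_keys(['mtx', 'R', 't'])
wrist {'mtx': [[297.3186, 0.0, 257.759], [0.0, 297.3186, 192.5219], [0.0, 0.0, 1.0]], 'R': [[0.4008, 0.9161, -0.0019], [0.8849, -0.3866, 0.2598], [0.2373, -0.1058, -0.9657]], 't': [-0.5996, -0.0305, 0.3914]} dict_keys(['mtx', 'R', 't'])
```

View pics/scene0.png

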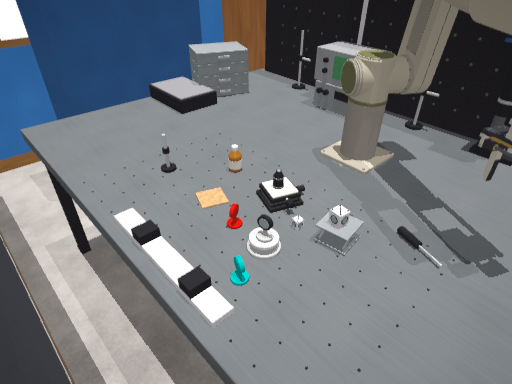

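View pics/side0.png

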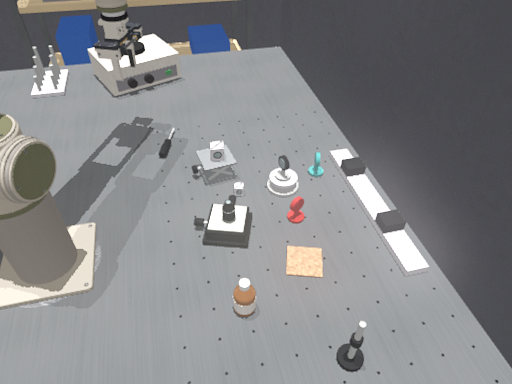

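View pics/wrist0.png

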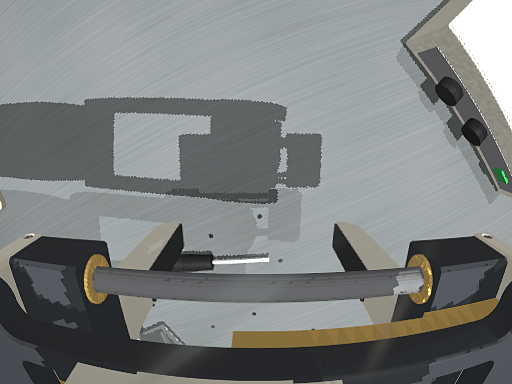

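Candidates: the lens is the black ring on the pedestal (scene 265,225). Its look-alikes are the red ring (234,215) and the turquoise ring (240,270). The cube is on the jack (340,213), and there is a small cube on the table (297,221). The objective is on the stage (278,180). I'll check these in close crops.

```bash
cat > h.py <<'E'
import numpy as np,cv2
from scipy.spatial.transform import Rotation as Ro
def ray(P,u,v,fish=False):
    m=P['mtx'];x=(u-m[0,2])/m[0,0];y=(v-m[1,2])/m[1,1]
    if fish:
        r=np.hypot(x,y);d=np.array([np.sin(r)*x/max(r,1e-9),np.sin(r)*y/max(r,1e-9),np.cos(r)])
    else: d=np.array([x,y,1.])
    R=np.array(P['R']);return -R.T@np.array(P['t']),R.T@d
def onz(P,u,v,z,fish=False):
    c,d=ray(P,u,v,fish);return c+d*(z-c[2])/d[2]
def proj(P,X):
    c=np.array(P['R'])@X+np.array(P['t']);m=P['mtx'];return m[0,0]*c[0]/c[2]+m[0,2],m[1,1]*c[1]/c[2]+m[1,2]
E
python3 - <<'E'
import cv2,numpy as np
a=cv2.imread('pics/scene0.png')[150:300,180:380];b=cv2.imread('pics/side0.png')[130:290,180:340]
cv2.imwrite('pics/c_scene.png',cv2.resize(a,None,fx=4,fy=4,interpolation=cv2.INTER_NEAREST))
cv2.imwrite('pics/c_side.png',cv2.resize(b,(600,600),interpolation=cv2.INTER_NEAREST))
E
```

```text
(no output)
```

View pics/c_scene.png

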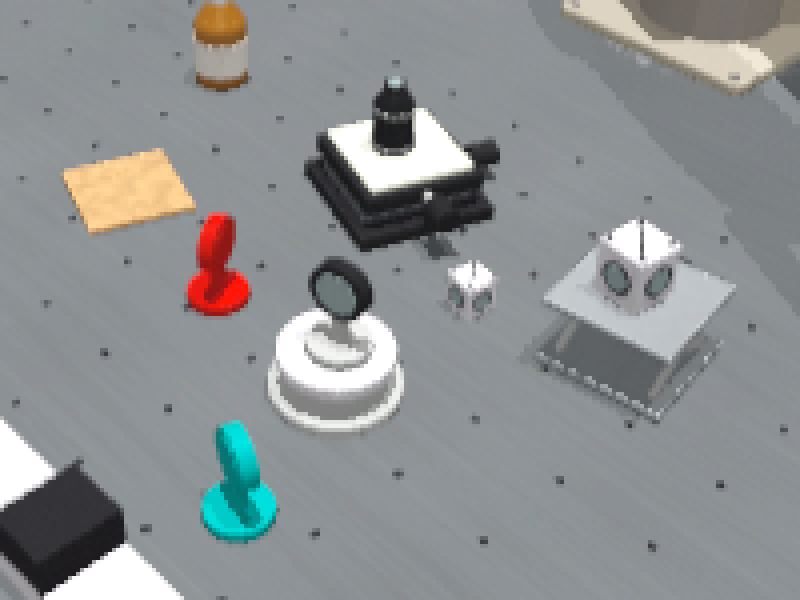

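View pics/c_side.png

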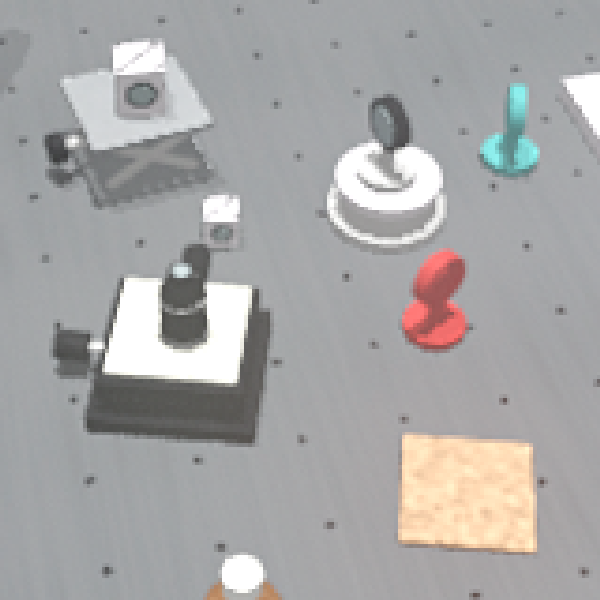

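```bash
cat > m.py <<'E'
from h import *
from plant import robot
S=robot.camera_params('side');C=robot.camera_params('scene')
s=lambda p:(180+(p[0]-1.4)/3.75,130+(p[1]-1.4)/3.75)
c=lambda p:(180+(p[0]-1.5)/4,150+(p[1]-1.5)/4)
def quad(n,z,a,b):
    for P,f,pts in((S,s,a),(C,c,b)):
        X=np.array([onz(P,*f(p),z)[:2] for p in pts])
        if len(X)==4:
            (ctr,wh,an)=cv2.minAreaRect((X*1000).astype(np.float32))
            e=X-np.roll(X,-1,0);d=[round(float(np.degrees(np.arctan2(*v[::-1]))%90),1) for v in e]
        else: wh=d=None
        print(n,np.round(X.mean(0),4),wh,d)
quad('stage',.05,[(122,278),(258,285),(240,381),(103,373)],[(322,140),(425,110),(475,163),(375,190)])
quad('pad',.006,[(403,434),(535,443),(536,551),(398,541)],[(63,170),(162,150),(195,210),(90,230)])
quad('jack',.06,[(62,82),(178,57),(212,124),(100,150)],[(545,297),(600,245),(735,290),(665,360)])
quad('ped',.04,[(388,178)],[(337,350)])
quad('obj base',.05,[(184,335)],[(393,142)])
quad('lens ring',.052+.04,[(390,123)],[(341,290)])
quad('lens foot',.049,[(386,170)],[(340,343)])
quad('cube top',.106,[(113,46),(163,40),(167,75),(116,81)],[(600,239),(641,220),(680,238),(641,262)])
quad('bottle top',.1,[(241,572)],[(220,0)])
E
python3 m.py
```

```text
stage [0.456  0.0038] (93.55782318115234, 99.47431945800781) [72.2, 68.9, 71.7, 72.3]
stage [0.4585 0.0096] (85.59869384765625, 99.50320434570312) [75.6, 71.8, 72.4, 78.2]
pad [ 0.6208 -0.1495] (90.69789123535156, 93.10993957519531) [71.1, 69.1, 71.0, 70.3]
pad [ 0.6216 -0.1443] (93.98725891113281, 86.63499450683594) [68.6, 69.4, 66.2, 69.6]
jack [0.4708 0.2531] (101.5339584350586, 96.51851654052734) [7.0, 5.2, 7.1, 9.9]
jack [0.4748 0.2579] (96.8963394165039, 98.6220703125) [8.2, 17.6, 5.9, 5.8]
ped [0.6505 0.1357] None None
ped [0.6526 0.1423] None None
obj base [ 0.4566 -0.0037] None None
obj base [ 0.4543 -0.0019] None None
lens ring [0.6506 0.141 ] None None
lens ring [0.65  0.142] None None
lens foot [0.6482 0.1355] None None
lens foot [0.6531 0.1456] None None
cube top [0.4736 0.2474] (50.7144660949707, 40.59353256225586) [88.5, 82.9, 87.9, 83.4]
cube top [0.4724 0.252 ] (34.01606369018555, 43.73887634277344) [81.6, 6.4, 87.2, 1.1]
bottle top [ 0.4436 -0.2386] None None
bottle top [ 0.4641 -0.2112] None None
```

```bash
cat >> h.py <<'E'
def plan(robot,x,y,z,yaw=None):
    """needed shift in tool axes (cm), then roll(deg); yaw = world angle of tool y mod 180"""
    s=robot.read_state();R=Ro.from_rotvec(s['orientation']).as_matrix();p=np.array(s['tool_pos'])
    cur=np.degrees(np.arctan2(R[1,1],R[0,1]))
    print('t',round(s['t'],2),'pos',np.round(p,4),'yaw',round(cur,2),'tilt',np.round(R[2,:2],4),'q',np.round(s['q'],3),'open',round(s['opening'],4),'F',np.round(s['force'],1))
    d=R.T@(np.array([x,y,z])-p)*100
    print('shift cm',np.round(d,2),end=' ')
    if yaw is not None:
        r=(cur-yaw+90)%180-90; print('roll deg',round(r,2),'(alt',round(r-180*np.sign(r),2),')',end='')
    print()
E
python3 - <<'E'
from h import *
from plant import robot
s=robot.read_state();R=Ro.from_rotvec(s['orientation']).as_matrix();P=robot.camera_params('wrist')
c=-P['R'].T@P['t'];print('cam in tool',R.T@(c-s['tool_pos']),'axis',R.T@P['R'][2],'xcam',R.T@P['R'][0])
plan(robot,.456,0,.23,5)
E
```

```text
cam in tool [ 0.07245603  0.00054168 -0.15309086] axis [-2.59923642e-01 -8.57944341e-05  9.65629169e-01] xcam [3.53801019e-04 9.99999920e-01 1.84082754e-04]
t 0.15 pos [0.2405 0.5492 0.2318] yaw 66.35 tilt [ 0.0001 -0.0015] q [ 1.073  0.131  1.489 -0.     1.523 -0.085] open 0.0933 F [ 0.3 -0.5 -0.4]
shift cm [-41.77 -41.66   0.24] roll deg 61.35 (alt -118.65 )
```

{"method": "carry_out", "body": {"commands": [[[-2.61, -2.6, 0, 3.5], [-2.61, -2.6, 0, 0], [-2.61, -2.6, 0, 0], [-2.61, -2.6, 0, 0], [-2.61, -2.6, 0, 0], [-2.61, -2.6, 0, 0], [-2.61, -2.6, 0, 0], [-2.61, -2.6, 0, 0], [-2.61, -2.6, 0, 0], [-2.61, -2.6, 0, 0], [-2.61, -2.6, 0, 0], [-2.61, -2.6, 0, 0], [-2.61, -2.6, 0, 0], [-2.61, -2.6, 0, 0], [-2.61, -2.6, 0, 0], [-2.61, -2.6, 0, 0], [0, 0, 0, 0], [0, 0, 0, 0]]], "claw": 6.5}}

```text
t: 1.65
tool_pos: [0.4245, -0.0121, 0.2323]
orientation: [-0.744, -3.051, 0.0]
force: [-0.5, 1.2, -0.1]
opening: 0.0653
```

```bash
cat > look.py <<'E'
import sys
from h import *
from plant import robot
import pickle
n=sys.argv[1]
P=robot.camera_params('wrist');im=robot.read_camera('wrist')
cv2.imwrite(f'pics/{n}.png',cv2.resize(im[:,:,::-1],(768,576),interpolation=cv2.INTER_LINEAR))
pickle.dump((P,im),open(f'{n}.pkl','wb'))
plan(robot,.456,0,.23,5)
E
python3 look.py w1
```

```text
t 1.7 pos [ 0.4243 -0.0108  0.2323] yaw 62.72 tilt [0.0011 0.    ] q [-0.147 -0.363  1.944  0.     1.561 -1.241] open 0.065 F [-0.3  0.9  0.1]
shift cm [-2.32  2.41  0.23] roll deg 57.72 (alt -122.28 )
```

View pics/w1.png

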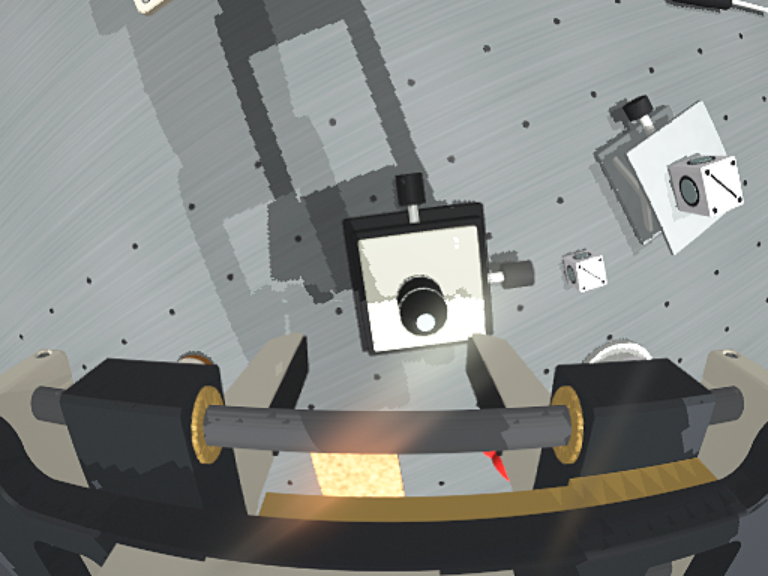

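The view shows the stage (425,290) carrying the objective (nose 427,322), the jack with the right-sized cube at (705,185), and the small decoy cube at (585,270). Next I'll zoom in for corner pixels.

Run:
```python
import pickle,cv2
P,im=pickle.load(open('w1.pkl','rb'));im=im[:,:,::-1]
cv2.imwrite('pics/w1a.png',cv2.resize(im[140:240,225:345],(720,600),interpolation=cv2.INTER_NEAREST))
cv2.imwrite('pics/w1b.png',cv2.resize(im[60:180,390:512],None,fx=5,fy=5,interpolation=cv2.INTER_NEAREST))
```

```text
(no output)
```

View pics/w1a.png

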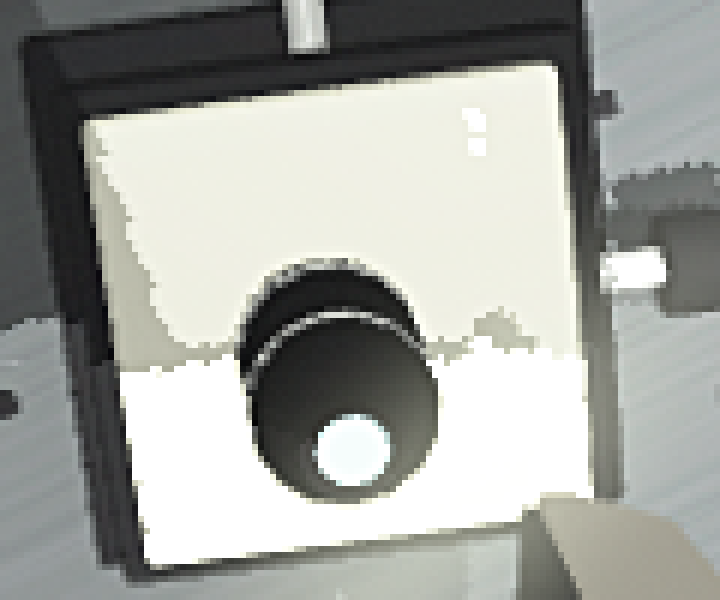

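View pics/w1b.png

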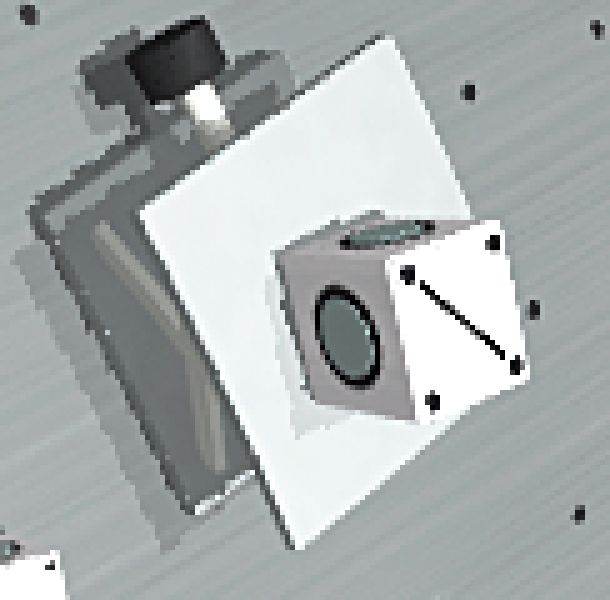

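```bash
cat > w1m.py <<'E'
from h import *
import pickle
P,im=pickle.load(open('w1.pkl','rb'))
a=lambda p,z:onz(P,225+p[0]/6-.42,140+p[1]/6-.42,z,True)[:2]
b=lambda p,z:onz(P,390+p[0]/5-.4,60+p[1]/5-.4,z,True)[:2]
def q(n,X):
    X=np.array(X);e=np.roll(X,-1,0)-X
    print(n,X.mean(0).round(4),np.linalg.norm(e,axis=1).round(3),(np.degrees(np.arctan2(e[:,1],e[:,0]))%90).round(1))
q('stage',[a(p,.05) for p in[(85,120),(558,65),(593,513),(145,568)]])
print('nose',a((352,450),.11))
q('cube',[b(p,.106) for p in[(388,262),(500,220),(530,380),(418,422)]])
q('jack3',[b(p,.06) for p in[(388,37),(140,208),(295,550)]])
X=[b(p,.06) for p in[(388,37),(295,550)]];print('jack',np.mean(X,0))
E
python3 w1m.py
```

```text
stage [0.4549 0.0054] [0.091 0.092 0.092 0.092] [69.7 70.1 69.7 69.3]
nose [ 0.45753076 -0.00050658]
cube [0.473  0.2538] [0.04  0.039 0.04  0.038] [84.  83.7 81.5 82.8]
jack3 [0.4543 0.2384] [0.097 0.099 0.139] [ 7.2  7.  52.7]
jack [0.46868433 0.25643112]
```

```bash
python3 -c "
from h import *
from plant import robot
plan(robot,.4575,-.0005,.073)"
```

```text
t 1.7 pos [ 0.4243 -0.0108  0.2323] yaw 62.72 tilt [0.0011 0.    ] q [-0.147 -0.363  1.944  0.     1.561 -1.241] open 0.065 F [-0.3  0.9  0.1]
shift cm [-2.5   2.44 15.92]
```

{"method": "carry_out", "body": {"commands": [[[-0.83, 0.81, 1.5, 0], [-0.83, 0.81, 2.5, 0], [-0.84, 0.82, 2.5, 0], [0, 0, 2.3, 0], [0, 0, 0, 0], [0, 0, 0, 0]]], "claw": 6.5}}

```text
t: 2.2
tool_pos: [0.4564, 0.0014, 0.1436]
orientation: [-0.733, -3.051, 0.0]
force: [1.1, -0.1, 1.3]
opening: 0.065
```

```bash
python3 -c "
from h import *
from plant import robot
plan(robot,.4575,-.0005,.073)"; python3 look.py w2
```

```text
t 2.2 pos [0.4564 0.0014 0.1436] yaw 62.97 tilt [ 0.0035 -0.0012] q [-0.109 -0.203  1.978  0.     1.37  -1.209] open 0.065 F [ 1.1 -0.1  1.3]
shift cm [-0.21 -0.11  7.06] 
t 2.25 pos [0.4576 0.001  0.1452] yaw 62.95 tilt [ 0.0005 -0.    ] q [-0.11  -0.205  1.976  0.     1.37  -1.209] open 0.0653 F [ 0.1 -0.1  1.3]
shift cm [ 0.1  -0.16 -8.48] roll deg 57.95 (alt -122.05 )
```

View pics/w2.png

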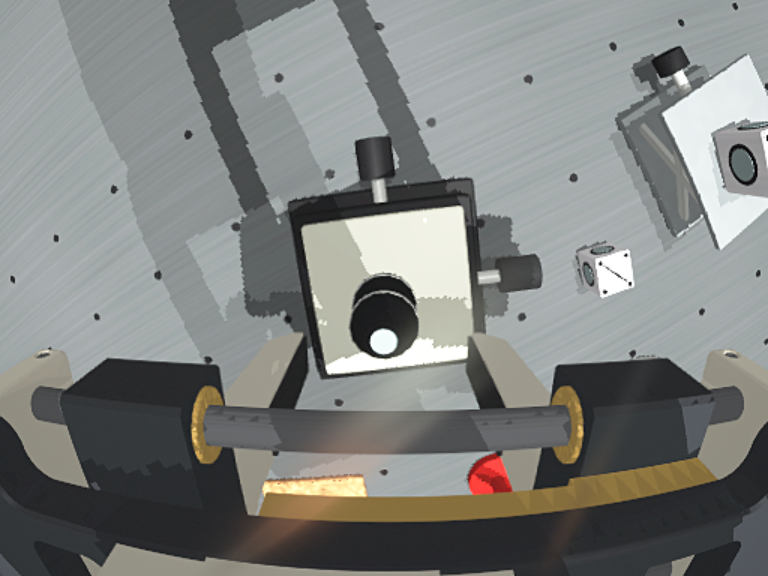

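The nose at (383,342) is centred between the fingers (midline about x=387), so I'll descend and grip.

{"method": "carry_out", "body": {"commands": [[[0, 0, 1.5, 0], [0, 0, 1.5, 0], [0, 0, 1.5, 0], [0, 0, 1.2, 0], [0, 0, 0.9, 0], [0, 0, 0.6, 0], [0, 0, 0, 0], [0, 0, 0, 0]]]}}

```text
t: 2.92
tool_pos: [0.4584, -0.0, 0.0735]
orientation: [0.737, 3.053, 0.0]
force: [-0.2, 0.4, -0.1]
opening: 0.065
```

{"method": "carry_out", "body": {"commands": [[[0, 0, 0, 0], [0, 0, 0, 0], [0, 0, 0, 0], [0, 0, 0, 0], [0, 0, 0, 0], [0, 0, 0, 0], [0, 0, 0, 0], [0, 0, 0, 0], [0, 0, 0, 0], [0, 0, 0, 0]]], "claw": 2.8, "grip_force": 15}}

```text
t: 3.75
tool_pos: [0.4581, -0.0001, 0.0729]
orientation: [0.737, 3.053, -0.0]
force: [-0.7, -0.4, 3.1]
opening: 0.0342
```

```bash
python3 -c "
from h import *
from plant import robot
plan(robot,.621,-.148,.183)"
```

```text
t 3.75 pos [ 4.581e-01 -1.000e-04  7.290e-02] yaw 62.85 tilt [-0.0004 -0.    ] q [-0.112 -0.118  2.04  -0.     1.219 -1.209] open 0.0342 F [-0.7 -0.4  3.1]
shift cm [-21.25  -5.72 -11.01]
```

{"method": "carry_out", "body": {"commands": [[[0, 0, -0.5, 0], [0, 0, -1, 0], [0, 0, -2, 0], [0, 0, -2.5, 0], [-1.2, -0.32, -2, 0], [-2.2, -0.6, -1, 0], [-2.7, -0.72, 0, 0], [-2.7, -0.72, 0, 0], [-2.7, -0.72, 0, 0], [-2.7, -0.72, 0, 0], [-2.7, -0.72, 0, 0], [-2.2, -0.6, 0, 0], [-1.4, -0.4, 0, 0], [-0.75, -0.2, 0, 0], [0, 0, 0, 0], [0, 0, 0, 0]]]}}

```text
t: 5.08
tool_pos: [0.6206, -0.1476, 0.1626]
orientation: [-0.738, -3.053, -0.001]
force: [-0.8, 0.3, -1.7]
opening: 0.0343
```

```bash
python3 look.py w3; python3 -c "
from h import *
from plant import robot
plan(robot,.621,-.148,.183)"
```

```text
t 5.13 pos [ 0.6204 -0.1472  0.1627] yaw 62.87 tilt [0.0008 0.0001] q [-0.314  0.271  1.457  0.     1.414 -1.411] open 0.0344 F [-0.2  0.4 -0.3]
shift cm [21.35  5.61 -6.72] roll deg 57.87 (alt -122.13 )
t 5.13 pos [ 0.6204 -0.1472  0.1627] yaw 62.87 tilt [0.0008 0.0001] q [-0.314  0.271  1.457  0.     1.414 -1.411] open 0.0344 F [-0.2  0.4 -0.3]
shift cm [-0.09 -0.04 -2.03]
```

View pics/w3.png

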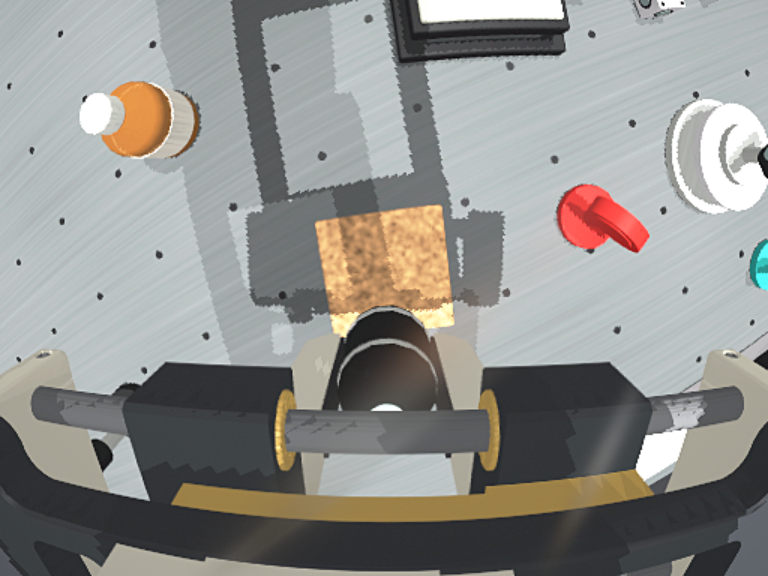

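Run:
```python
from h import *
import pickle
from plant import robot
P,im=pickle.load(open('w3.pkl','rb'))
X=np.array([onz(P,u/1.5-.17,v/1.5-.17,.006,True)[:2] for u,v in[(316,221),(441,206),(454,325),(332,337)]])
e=np.roll(X,-1,0)-X;print(X.mean(0),np.linalg.norm(e,axis=1),np.degrees(np.arctan2(e[:,1],e[:,0]))%90)
plan(robot,*X.mean(0),.0295)
```

```text
[ 0.62005794 -0.14771702] [0.0880144  0.08830566 0.09133355 0.08698537] [69.63819709 70.78031409 68.81226849 68.61750068]
t 5.13 pos [ 0.6204 -0.1472  0.1627] yaw 62.87 tilt [0.0008 0.0001] q [-0.314  0.271  1.457  0.     1.414 -1.411] open 0.0344 F [-0.2  0.4 -0.3]
shift cm [-1.000e-02 -6.000e-02  1.332e+01]
```

{"method": "carry_out", "body": {"commands": [[[0, 0, 1.5, 0], [0, 0, 2, 0], [0, 0, 2, 0], [0, 0, 2, 0], [0, 0, 2, 0], [0, 0, 1.5, 0], [0, 0, 0.9, 0], [0, 0, 0.6, 0], [0, 0, 0.3, 0], [0, 0, 0.2, 0], [0, 0, 0.2, 0], [0, 0, 0, 0], [0, 0, 0, 0], [0, 0, 0, 0]]]}}

```text
t: 6.3
tool_pos: [0.6214, -0.1481, 0.0314]
orientation: [0.737, 3.053, -0.0]
force: [0.3, -0.8, -1.2]
opening: 0.034
```

{"method": "carry_out", "body": {"commands": [[[0, 0, 0.08, 0], [0, 0, 0.08, 0], [0, 0, 0, 0], [0, 0, 0, 0]]]}}

```text
t: 6.63
tool_pos: [0.6209, -0.1479, 0.029]
orientation: [-0.737, -3.054, -0.0]
force: [0.5, -0.5, -0.7]
opening: 0.0342
```

{"method": "carry_out", "body": {"commands": [[[0, 0, 0.04, 0], [0, 0, 0.04, 0], [0, 0, 0, 0], [0, 0, 0, 0]]]}}

```text
t: 6.97
tool_pos: [0.6209, -0.148, 0.0289]
orientation: [0.737, 3.054, -0.0]
force: [-3.3, 2.3, 6.1]
opening: 0.0341
```

Contact is felt at 6 N, so I'll release and rise.

{"method": "carry_out", "body": {"commands": [[[0, 0, 0, 0], [0, 0, 0, 0], [0, 0, 0, 0], [0, 0, 0, 0], [0, 0, 0, 0], [0, 0, 0, 0], [0, 0, -1, 0], [0, 0, -2, 0], [0, 0, -3, 0], [0, 0, -3, 0], [0, 0, -3, 0], [0, 0, -3, 0], [0, 0, -3, 0], [0, 0, -2, 0], [0, 0, 0, 0]]], "claw": 5.4}}

```text
t: 8.22
tool_pos: [0.6236, -0.1487, 0.2361]
orientation: [0.735, 3.044, -0.001]
force: [0.6, -0.8, 1.2]
opening: 0.054
```

```bash
python3 look.py w4;  python3 -c "
from h import *
from plant import robot
plan(robot,.473,.2535,.23,-7)"
```

```text
t 8.27 pos [ 0.6227 -0.1485  0.2329] yaw 62.85 tilt [-0.007   0.0011] q [-0.314  0.231  1.374  0.     1.529 -1.411] open 0.0541 F [-0.   0.2 -0.8]
shift cm [21.61  5.61  0.15] roll deg 57.85 (alt -122.15 )
t 8.27 pos [ 0.6227 -0.1485  0.2329] yaw 62.85 tilt [-0.007   0.0011] q [-0.314  0.231  1.374  0.     1.529 -1.411] open 0.0541 F [-0.   0.2 -0.8]
shift cm [31.67 28.94  0.11] roll deg 69.85 (alt -110.15 )
```

View pics/w4.png

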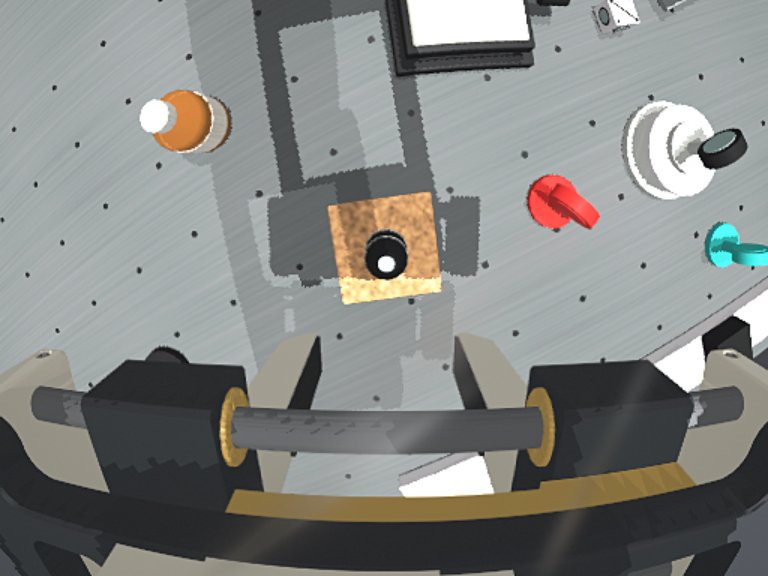

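The objective stands upright in the middle of the cork pad, its nose at (387,263). Next is the cube.

{"method": "carry_out", "body": {"commands": [[[1.2, 1.1, 0, 0], [2.4, 2.2, 0, 0], [2.7, 2.47, 0, 0], [2.7, 2.47, 0, 0], [2.7, 2.47, 0, 0], [2.7, 2.47, 0, 0], [2.7, 2.47, 0, 0], [2.7, 2.47, 0, 0], [2.7, 2.47, 0, 0], [2.7, 2.47, 0, 0], [2.7, 2.47, 0, 0], [2.2, 2.01, 0, 0], [1.57, 1.4, 0, 0], [0, 0, 0, 0]]], "claw": 6}}

```text
t: 9.43
tool_pos: [0.4688, 0.2573, 0.227]
orientation: [-0.731, -3.053, 0.0]
force: [-0.9, 0.5, -0.6]
opening: 0.06
```

{"method": "carry_out", "body": {"commands": [[[0, 0, 0, 4], [0, 0, 0, 7], [0, 0, 0, 7], [0, 0, 0, 7], [0, 0, 0, 7], [0, 0, 0, 7], [0, 0, 0, 7], [0, 0, 0, 7], [0, 0, 0, 7], [0, 0, 0, 6], [0, 0, 0, 4], [0, 0, 0, 0], [0, 0, 0, 0]]]}}

```text
t: 10.52
tool_pos: [0.471, 0.2534, 0.2274]
orientation: [-2.353, -2.081, 0.002]
force: [0.1, 2.0, -0.7]
opening: 0.0598
```

```bash
python3 look.py w5;  python3 -c "
from h import *
from plant import robot
plan(robot,.473,.2535,.145,-7)"
```

```text
t 10.57 pos [0.471  0.2535 0.2276] yaw -7.02 tilt [-0.0007 -0.0009] q [ 0.398 -0.042  1.675 -0.     1.51   0.52 ] open 0.0597 F [ 1.4 -0.6  0.3]
shift cm [-25.34   1.61  -0.23] roll deg -12.02 (alt 167.98 )
t 10.57 pos [0.471  0.2535 0.2276] yaw -7.02 tilt [-0.0007 -0.0009] q [ 0.398 -0.042  1.675 -0.     1.51   0.52 ] open 0.0597 F [ 1.4 -0.6  0.3]
shift cm [0.03 0.2  8.26] roll deg -0.02 (alt 179.98 )
```

View pics/w5.png

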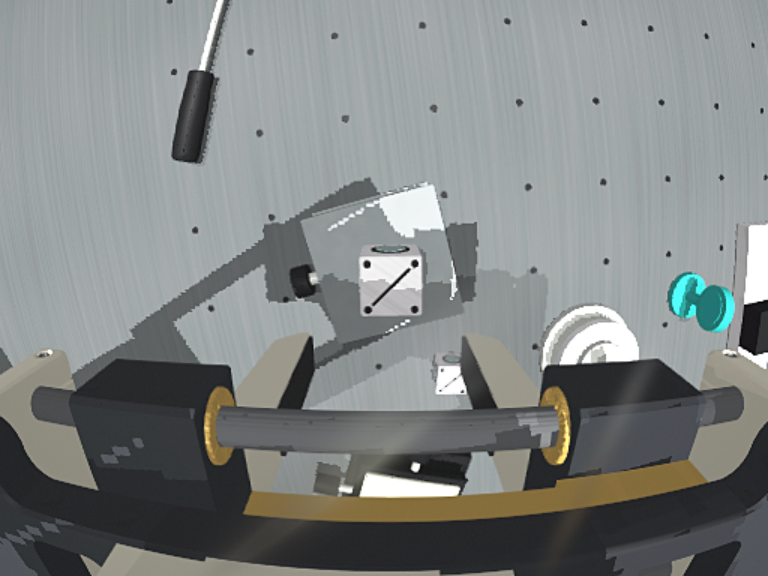

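```bash
cat >> h.py <<'E'
def quad(P,n,px,z,sc=1.5):
    X=np.array([onz(P,u/sc-.17,v/sc-.17,z,True)[:2] for u,v in px]);e=np.roll(X,-1,0)-X
    print(n,X.mean(0).round(4),np.linalg.norm(e,axis=1).round(3),(np.degrees(np.arctan2(e[:,1],e[:,0]))%90).round(1)); return X.mean(0)
E
python3 - <<'E'
from h import *
import pickle
from plant import robot
P,im=pickle.load(open('w5.pkl','rb'))
X=quad(P,'cube',[(360,257),(422,257),(424,316),(361,316)],.106)
quad(P,'jack',[(302,218),(433,183),(464,312),(340,345)],.06)
plan(robot,*X,.078,-7)
E
```

```text
cube [0.4736 0.2529] [0.039 0.039 0.041 0.039] [83.  86.1 83.  83. ]
jack [0.4693 0.2569] [0.098 0.1   0.099 0.102] [7.7 8.  8.8 7.4]
t 10.57 pos [0.471  0.2535 0.2276] yaw -7.02 tilt [-0.0007 -0.0009] q [ 0.398 -0.042  1.675 -0.     1.51   0.52 ] open 0.0597 F [ 1.4 -0.6  0.3]
shift cm [-0.02  0.28 14.96] roll deg -0.02 (alt 179.98 )
```

{"method": "carry_out", "body": {"commands": [[[0, 0.25, 1.5, 0], [0, 0, 2.5, 0], [0, 0, 2.5, 0], [0, 0, 2.5, 0], [0, 0, 2, 0], [0, 0, 1.5, 0], [0, 0, 1.2, 0], [0, 0, 0.8, 0], [0, 0, 0.4, 0], [0, 0, 0, 0], [0, 0, 0, 0]]]}}

```text
t: 11.48
tool_pos: [0.4741, 0.254, 0.08]
orientation: [2.355, 2.079, 0.001]
force: [1.0, 0.2, -0.1]
opening: 0.0598
```

{"method": "carry_out", "body": {"commands": [[[0, 0, 0, 0], [0, 0, 0, 0], [0, 0, 0, 0], [0, 0, 0, 0], [0, 0, 0, 0], [0, 0, 0, 0], [0, 0, 0, 0], [0, 0, 0, 0]]], "claw": 3.4, "grip_force": 15}}

```text
t: 12.15
tool_pos: [0.474, 0.254, 0.0799]
orientation: [2.355, 2.079, 0.001]
force: [-1.2, -0.6, 4.8]
opening: 0.0401
```

```bash
python3 -c "
from h import *
from plant import robot
plan(robot,.455,.0052,.16,-20)"
```

```text
t 12.15 pos [0.474  0.254  0.0799] yaw -7.15 tilt [0.0005 0.0008] q [0.397 0.091 1.819 0.    1.231 0.521] open 0.0401 F [-1.2 -0.6  4.8]
shift cm [-24.92   1.21  -8.02] roll deg 12.85 (alt -167.15 )
```

{"method": "carry_out", "body": {"commands": [[[0, 0, -0.5, 0], [0, 0, -1.5, 0], [0, 0, -2.5, 0], [0, 0, -2.5, 0], [-1.5, 0.07, -1, 0], [-2.5, 0.12, 0, 0], [-2.8, 0.14, 0, 0], [-2.8, 0.14, 0, 0], [-2.8, 0.14, 0, 0], [-2.8, 0.14, 0, 0], [-2.8, 0.14, 0, 0], [-2.8, 0.14, 0, 0], [-2.1, 0.14, 0, 0], [-1.3, 0.07, 0, 0], [-0.7, 0, 0, 0], [0, 0, 0, 4], [0, 0, 0, 5], [0, 0, 0, 3.85], [0, 0, 0, 0], [0, 0, 0, 0]]]}}

```text
t: 13.82
tool_pos: [0.4548, 0.0056, 0.1591]
orientation: [-2.571, -1.805, 0.0]
force: [0.1, 0.3, -1.5]
opening: 0.0396
```

```bash
python3 look.py w6;  python3 -c "
from h import *
from plant import robot
plan(robot,.455,.0062,.0705,-20)"
```

```text
t 13.87 pos [0.4548 0.0055 0.1591] yaw -19.83 tilt [-0.     -0.0004] q [-0.101 -0.226  1.968  0.     1.399  0.245] open 0.0401 F [-0.5  0.2 -2.2]
shift cm [-0.48  0.3  -7.09] roll deg -24.83 (alt 155.17 )
t 13.87 pos [0.4548 0.0055 0.1591] yaw -19.83 tilt [-0.     -0.0004] q [-0.101 -0.226  1.968  0.     1.399  0.245] open 0.0401 F [-0.5  0.2 -2.2]
shift cm [ 0.07 -0.    8.86] roll deg 0.17 (alt -179.83 )
```

View pics/w6.png

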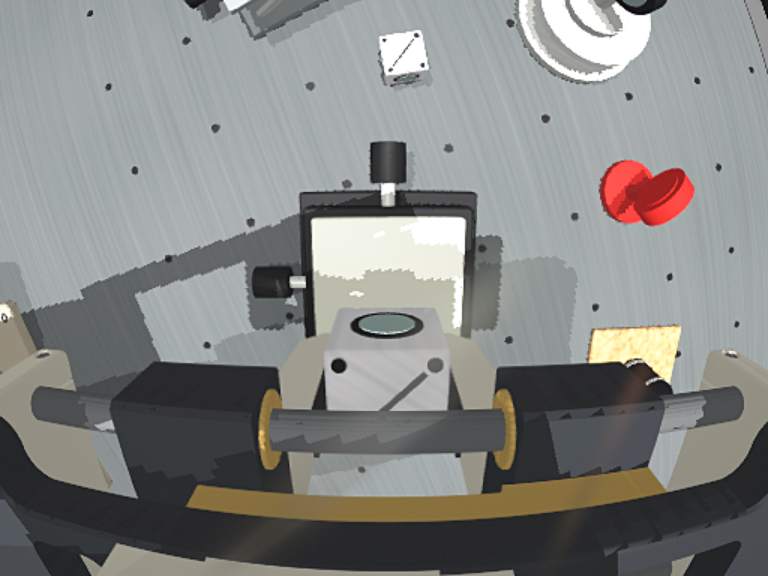

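The cube is held squarely and centred over the stage plate (plate top edge at rows 217–218, columns 312–465). I'll lower it.

{"method": "carry_out", "body": {"commands": [[[0, 0, 1.2, 0], [0, 0, 1.8, 0], [0, 0, 1.8, 0], [0, 0, 1.5, 0], [0, 0, 1, 0], [0, 0, 0.6, 0], [0, 0, 0.4, 0], [0, 0, 0.2, 0], [0, 0, 0.2, 0], [0, 0, 0, 0], [0, 0, 0, 0], [0, 0, 0, 0]]]}}

```text
t: 14.87
tool_pos: [0.4554, 0.0051, 0.0729]
orientation: [2.573, 1.802, 0.001]
force: [-0.0, 0.0, -2.5]
opening: 0.0399
```

{"method": "carry_out", "body": {"commands": [[[0, 0, 0.06, 0], [0, 0, 0.06, 0], [0, 0, 0, 0], [0, 0, 0, 0]]]}}

```text
t: 15.2
tool_pos: [0.4549, 0.0052, 0.071]
orientation: [-2.573, -1.802, 0.0]
force: [-0.5, 0.8, -1.3]
opening: 0.0398
```

{"method": "carry_out", "body": {"commands": [[[0, 0, 0.05, 0], [0, 0, 0.05, 0], [0, 0, 0, 0], [0, 0, 0, 0]]]}}

```text
t: 15.53
tool_pos: [0.4549, 0.0052, 0.07]
orientation: [-2.573, -1.802, 0.0]
force: [-0.7, -0.4, -1.5]
opening: 0.0403
```

{"method": "carry_out", "body": {"commands": [[[0, 0, 0.04, 0], [0, 0, 0, 0], [0, 0, 0, 0]]]}}

```text
t: 15.78
tool_pos: [0.455, 0.0052, 0.0699]
orientation: [-2.573, -1.802, 0.0]
force: [-2.8, -0.8, 3.8]
opening: 0.0398
```

Contact again, so I'll release and rise, then head for the lens.

{"method": "carry_out", "body": {"commands": [[[0, 0, 0, 0], [0, 0, 0, 0], [0, 0, 0, 0], [0, 0, 0, 0], [0, 0, 0, 0], [0, 0, 0, 0], [0, 0, -1, 0], [0, 0, -2, 0], [0, 0, -3, 0], [0, 0, -3, 0], [0, 0, -3, 0], [0, 0, -3, 0], [0, 0, -2, 0], [0, 0, 0, 0], [0, 0, 0, 0]]], "claw": 6}}

```text
t: 17.03
tool_pos: [0.4559, 0.0051, 0.2418]
orientation: [2.571, 1.8, 0.005]
force: [0.3, 0.0, -0.8]
opening: 0.0602
```

```bash
python3 look.py w7;  python3 -c "
from h import *
from plant import robot
plan(robot,.651,.14,.24,-20)"
```

```text
t 17.08 pos [0.455  0.0052 0.24  ] yaw -20.0 tilt [0.0002 0.0009] q [-0.101 -0.276  1.861 -0.     1.555  0.248] open 0.0597 F [-0.8 -0.4 -0.7]
shift cm [-0.45  0.27  1.  ] roll deg -25.0 (alt 155.0 )
t 17.08 pos [0.455  0.0052 0.24  ] yaw -20.0 tilt [0.0002 0.0009] q [-0.101 -0.276  1.861 -0.     1.555  0.248] open 0.0597 F [-0.8 -0.4 -0.7]
shift cm [19.37 13.8   0.02] roll deg -0.0 (alt 180.0 )
```

View pics/w7.png

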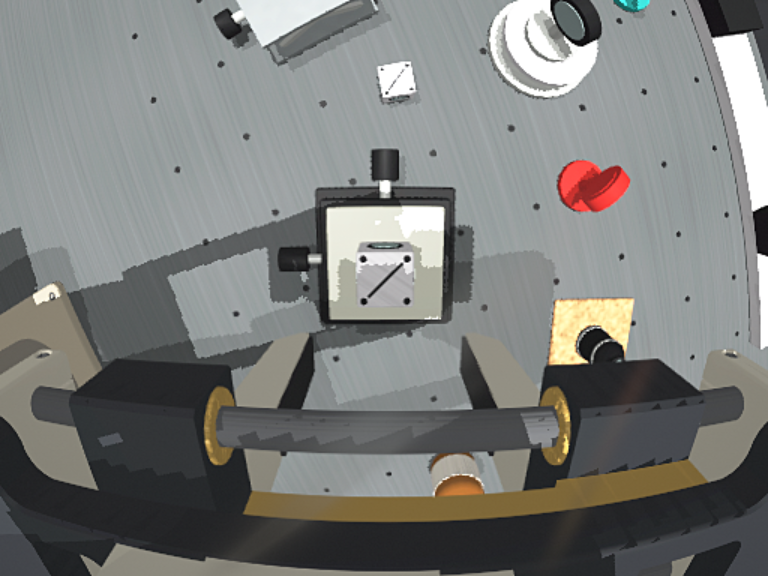

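The cube stands centred and square on the stage, its top at (385,280). Moving over the pedestal.

{"method": "carry_out", "body": {"commands": [[[1.2, 0.85, 0, 0], [2.4, 1.71, 0, 0], [2.8, 2, 0, 0], [2.8, 2, 0, 0], [2.8, 2, 0, 0], [2.8, 2, 0, 0], [2.4, 1.7, 0, 0], [1.5, 1.04, 0, 0], [0.67, 0.5, 0, 0], [0, 0, 0, 0], [0, 0, 0, 0]]]}}

```text
t: 18.0
tool_pos: [0.6499, 0.14, 0.2373]
orientation: [-2.572, -1.802, 0.005]
force: [-0.4, -0.8, 0.2]
opening: 0.0598
```

```bash
python3 look.py w8;  python3 -c "
from h import *
from plant import robot
plan(robot,.651,.14,.24,-20)"
```

```text
t 18.05 pos [0.6499 0.1396 0.238 ] yaw -20.0 tilt [-0.0015 -0.0025] q [ 0.135  0.306  1.277 -0.     1.561  0.484] open 0.0599 F [ 1.  -0.8 -0.1]
shift cm [-19.75 -13.44   0.86] roll deg -25.0 (alt 155.0 )
t 18.05 pos [0.6499 0.1396 0.238 ] yaw -20.0 tilt [-0.0015 -0.0025] q [ 0.135  0.306  1.277 -0.     1.561  0.484] open 0.0599 F [ 1.  -0.8 -0.1]
shift cm [ 0.07  0.09 -0.2 ] roll deg -0.0 (alt 180.0 )
```

View pics/w8.png

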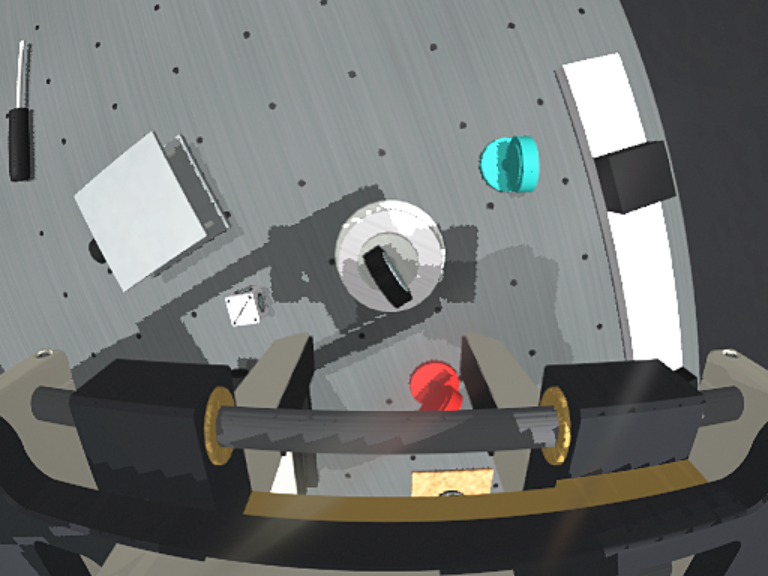

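Run:
```python
import pickle,cv2
P,im=pickle.load(open('w8.pkl','rb'));im=im[:,:,::-1]
cv2.imwrite('pics/w8a.png',cv2.resize(im[125:215,215:305],(720,720),interpolation=cv2.INTER_NEAREST)[:600])
```

```text
(no output)
```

View pics/w8a.png

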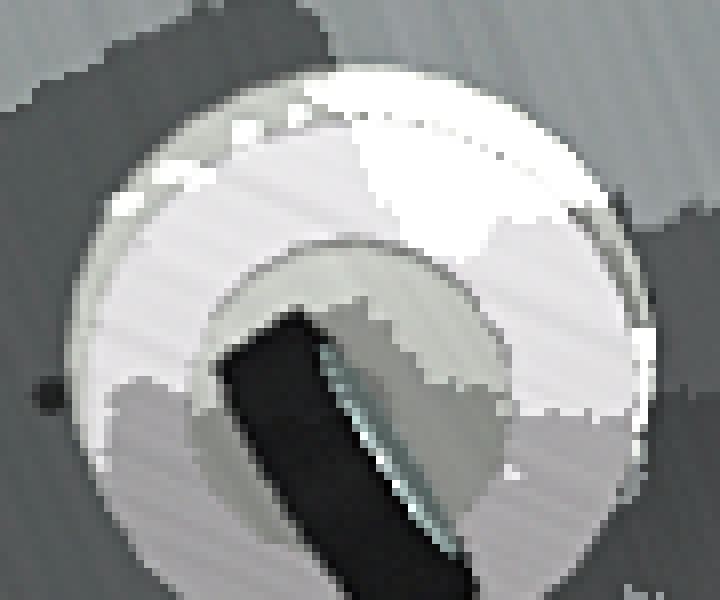

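Run:
```python
import pickle,cv2
P,im=pickle.load(open('w8.pkl','rb'));im=im[:,:,::-1]
cv2.imwrite('pics/w8b.png',cv2.resize(im[155:215,225:295],(700,600),interpolation=cv2.INTER_NEAREST))
```

```text
(no output)
```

View pics/w8b.png

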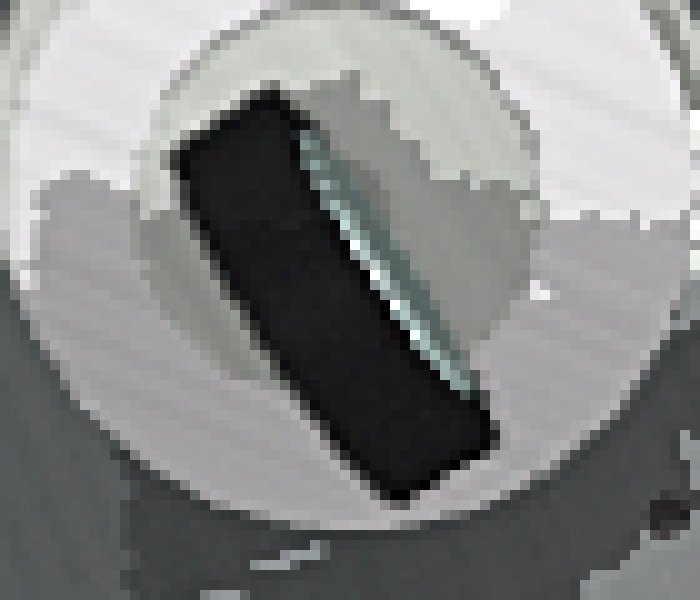

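Run:
```python
from h import *
import pickle
from plant import robot
P,im=pickle.load(open('w8.pkl','rb'))
f=lambda p:((225+p[0]/10-.45)*1.5+.25,(155+p[1]/10-.45)*1.5+.25)
for z in(.09,.094): L=quad(P,'ring',[f(p) for p in[(178,155),(275,92),(492,435),(400,500)]],z)
g=lambda p:onz(P,215+p[0]/8-.44,125+p[1]/8-.44,.04,True)[:2]
X=[g(p) for p in[(90,387),(640,387),(365,118),(365,656)]]
print('ped',np.mean(X[:2],0),np.mean(X[2:],0),np.mean(X,0),np.linalg.norm(X[0]-X[1]),np.linalg.norm(X[2]-X[3]))
f2=lambda p:onz(P,225+p[0]/10-.45,155+p[1]/10-.45,.049,True)[:2]
print('foot L/R',np.mean([f2((140,200)),f2((540,200))],0),np.linalg.norm(f2((140,200))-f2((540,200))))
plan(robot,*L,.087)
```

```text
ring [0.6497 0.1402] [0.012 0.043 0.012 0.044] [13.3 11.9 16.7 11.9]
ring [0.65   0.1411] [0.012 0.042 0.012 0.043] [13.3 11.9 16.7 11.9]
ped [0.65245202 0.14142659] [0.65208289 0.14043619] [0.65226745 0.14093139] 0.08293875704301835 0.08285552484019962
foot L/R [0.65052275 0.14192252] 0.0469351603610681
t 18.05 pos [0.6499 0.1396 0.238 ] yaw -20.0 tilt [-0.0015 -0.0025] q [ 0.135  0.306  1.277 -0.     1.561  0.484] open 0.0599 F [ 1.  -0.8 -0.1]
shift cm [ 0.17  0.   15.1 ]
```

{"method": "carry_out", "body": {"commands": [[[0, 0, 0, -4], [0, 0, 1, -7], [0, 0, 2, -7], [0, 0, 1.5, -7], [0, 0, 0.5, -5], [0, 0, 0, -2.5], [0, 0, 0, 0], [0, 0, 0, 0]]], "claw": 4}}

```text
t: 18.72
tool_pos: [0.6504, 0.1394, 0.1898]
orientation: [1.969, 2.448, -0.0]
force: [-0.1, -0.2, -0.7]
opening: 0.0396
```

```bash
python3 look.py w9;  python3 -c "
from h import *
from plant import robot
plan(robot,.65,.1408,.087,12.5)"
```

```text
t 18.77 pos [0.6507 0.1395 0.1902] yaw 12.36 tilt [-0.0001  0.0005] q [ 0.134  0.326  1.34  -0.     1.475 -0.081] open 0.0401 F [ 1.2 -1.   0.3]
shift cm [ -9.46 -22.    -4.  ] roll deg 7.36 (alt -172.64 )
t 18.77 pos [0.6507 0.1395 0.1902] yaw 12.36 tilt [-0.0001  0.0005] q [ 0.134  0.326  1.34  -0.     1.475 -0.081] open 0.0401 F [ 1.2 -1.   0.3]
shift cm [ 0.14 -0.04 10.32] roll deg -0.14 (alt 179.86 )
```

View pics/w9.png

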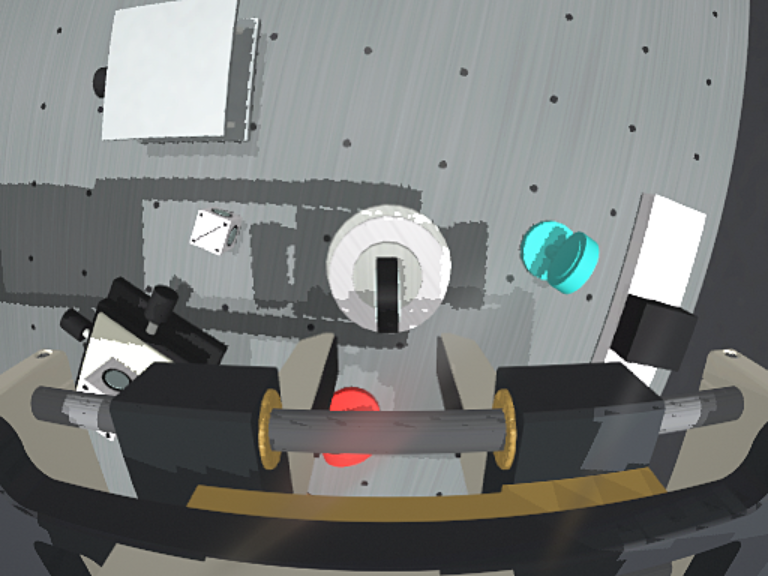

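The ring is edge-on and centred between the fingers (387,295). Descending.

{"method": "carry_out", "body": {"commands": [[[0.1, 0, 1.5, 0], [0, 0, 2, 0], [0, 0, 2, 0], [0, 0, 1.6, 0], [0, 0, 1.4, 0], [0, 0, 1, 0], [0, 0, 0.6, 0], [0, 0, 0.2, 0], [0, 0, 0, 0], [0, 0, 0, 0]]]}}

```text
t: 19.6
tool_pos: [0.6513, 0.1411, 0.0877]
orientation: [1.966, 2.449, 0.002]
force: [0.8, 0.3, 0.7]
opening: 0.0399
```

{"method": "carry_out", "body": {"commands": [[[0, 0, 0, 0], [0, 0, 0, 0], [0, 0, 0, 0], [0, 0, 0, 0], [0, 0, 0, 0], [0, 0, 0, 0], [0, 0, 0, 0], [0, 0, 0, 0], [0, 0, 0, 0], [0, 0, 0, 0]]], "claw": 0.8, "grip_force": 20}}

```text
t: 20.43
tool_pos: [0.6507, 0.141, 0.0868]
orientation: [1.966, 2.45, 0.0]
force: [-1.0, 0.1, 2.4]
opening: 0.0122
```

```bash
python3 -c "
from h import *
from plant import robot
plan(robot,.469,.2567,.17,12.5)"
```

```text
t 20.43 pos [0.6507 0.141  0.0868] yaw 12.5 tilt [0.     0.0001] q [ 0.136  0.409  1.431  0.     1.302 -0.082] open 0.0122 F [-1.   0.1  2.4]
shift cm [ 15.23 -15.24  -8.32] roll deg 0.0 (alt -180.0 )
```

{"method": "carry_out", "body": {"commands": [[[0, 0, -0.5, 0], [0, 0, -1.3, 0], [0, 0, -2.2, 0], [0, 0, -2.5, 0], [0, 0, -2.2, 0], [0.8, -0.8, -1.3, 0], [1.7, -1.7, -0.3, 0], [2, -2, 0, 0], [2, -2, 0, 0], [2, -2, 0, 0], [2, -2, 0, 0], [2, -2, 0, 0], [1.5, -1.5, 0, 0], [0.8, -0.8, 0, 0], [0.43, -0.44, 0, 0], [0, 0, 0, 0], [0, 0, 0, 0]]]}}

```text
t: 21.85
tool_pos: [0.4696, 0.2564, 0.1901]
orientation: [1.966, 2.449, 0.001]
force: [-0.1, -0.5, -3.0]
opening: 0.0119
```

```bash
python3 look.py w10;  python3 -c "
from h import *
from plant import robot
plan(robot,.469,.2567,.108,12.5)"
```

```text
t 21.9 pos [0.4698 0.2562 0.1899] yaw 12.47 tilt [-0.0003  0.0007] q [ 0.404 -0.022  1.724 -0.     1.438  0.186] open 0.0119 F [ 0.8 -0.5 -2.5]
shift cm [-24.72  -6.88  -4.01] roll deg 7.47 (alt -172.53 )
t 21.9 pos [0.4698 0.2562 0.1899] yaw 12.47 tilt [-0.0003  0.0007] q [ 0.404 -0.022  1.724 -0.     1.438  0.186] open 0.0119 F [ 0.8 -0.5 -2.5]
shift cm [ 0.07 -0.08  8.19] roll deg -0.03 (alt 179.97 )
```

View pics/w10.png

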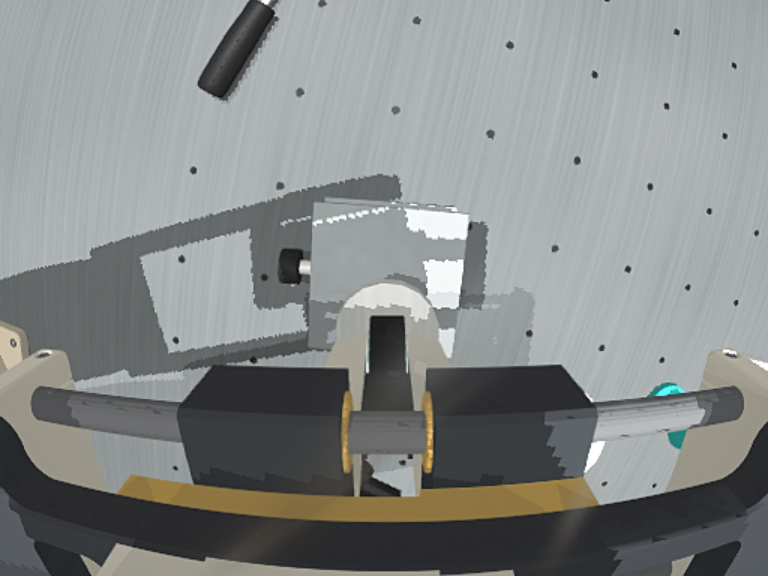

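The lens hangs upright (foot arc at 388,300) over the middle of the jack plate. Lowering it.

{"method": "carry_out", "body": {"commands": [[[0.05, -0.05, 1.2, 0], [0, 0, 1.7, 0], [0, 0, 1.6, 0], [0, 0, 1.4, 0], [0, 0, 1, 0], [0, 0, 0.6, 0], [0, 0, 0.3, 0], [0, 0, 0.2, 0], [0, 0, 0, 0], [0, 0, 0, 0], [0, 0, 0, 0], [0, 0, 0, 0]]]}}

```text
t: 22.9
tool_pos: [0.4688, 0.2573, 0.1104]
orientation: [1.966, 2.45, 0.002]
force: [-0.5, 0.4, -2.7]
opening: 0.012
```

{"method": "carry_out", "body": {"commands": [[[0, 0, 0.06, 0], [0, 0, 0.06, 0], [0, 0, 0, 0], [0, 0, 0, 0]]]}}

```text
t: 23.23
tool_pos: [0.4683, 0.2571, 0.1084]
orientation: [1.966, 2.45, -0.0]
force: [-0.4, 0.2, -2.7]
opening: 0.0119
```

{"method": "carry_out", "body": {"commands": [[[0, 0, 0.06, 0], [0, 0, 0.06, 0], [0, 0, 0, 0], [0, 0, 0, 0]]]}}

```text
t: 23.57
tool_pos: [0.4683, 0.257, 0.1071]
orientation: [-1.966, -2.45, 0.0]
force: [-0.2, 0.7, -2.3]
opening: 0.012
```

{"method": "carry_out", "body": {"commands": [[[0, 0, 0.05, 0], [0, 0, 0, 0], [0, 0, 0, 0]]]}}

```text
t: 23.82
tool_pos: [0.4684, 0.2571, 0.1068]
orientation: [1.966, 2.45, 0.0]
force: [0.4, 0.7, -2.2]
opening: 0.0119
```

{"method": "carry_out", "body": {"commands": [[[0, 0, 0.05, 0], [0, 0, 0, 0], [0, 0, 0, 0]]]}}

```text
t: 24.07
tool_pos: [0.4684, 0.2571, 0.1068]
orientation: [1.966, 2.45, 0.0]
force: [-3.3, -2.2, 5.5]
opening: 0.0114
```

{"method": "carry_out", "body": {"commands": [[[0, 0, 0, 0], [0, 0, 0, 0], [0, 0, 0, 0], [0, 0, 0, 0], [0, 0, 0, 0], [0, 0, 0, 0], [0, 0, -1, 0], [0, 0, -2, 0], [0, 0, -3, 0], [0, 0, -3, 0], [0, 0, -3, 0], [0, 0, -1.5, 0], [0, 0, 0, 0], [0, 0, 0, 0]]], "claw": 3.5}}

```text
t: 25.23
tool_pos: [0.469, 0.2574, 0.2428]
orientation: [1.965, 2.449, 0.004]
force: [0.3, 0.3, -1.5]
opening: 0.0351
```

```bash
python3 look.py w11;  python3 -c "
from h import *
from plant import robot
plan(robot,.621,-.148,.24,12.5)"
```

```text
t 25.28 pos [0.4682 0.257  0.241 ] yaw 12.5 tilt [0.     0.0001] q [ 0.406 -0.052  1.66   0.     1.533  0.188] open 0.0346 F [ 0.8 -0.1 -0.3]
shift cm [-24.83  -6.76   1.1 ] roll deg 7.5 (alt -172.5 )
t 25.28 pos [0.4682 0.257  0.241 ] yaw 12.5 tilt [0.     0.0001] q [ 0.406 -0.052  1.66   0.     1.533  0.188] open 0.0346 F [ 0.8 -0.1 -0.3]
shift cm [-42.85   6.15   0.1 ] roll deg -0.0 (alt 180.0 )
```

View pics/w11.png

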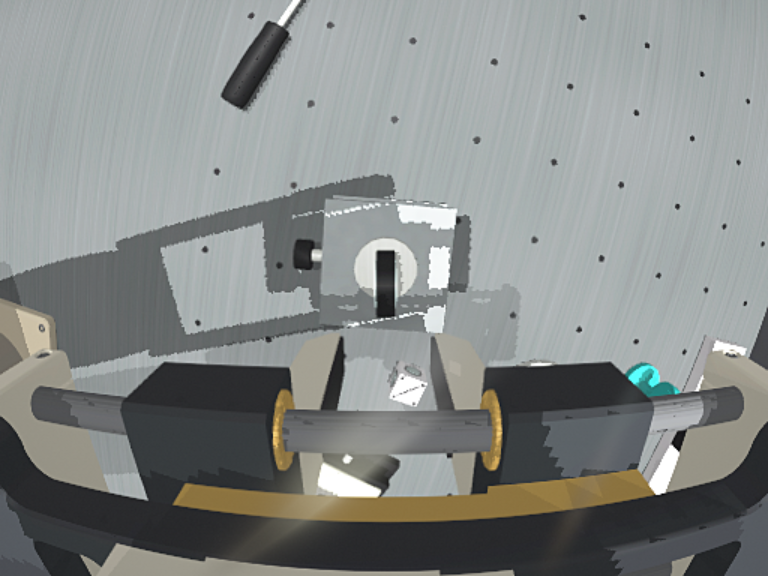

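The lens stands upright and centred on the jack (385,280). Now back to the objective. First I'll check the post, bottle and red lens clearances.

```bash
python3 -c "
from h import *
from plant import robot
S=robot.camera_params('side');C=robot.camera_params('scene')
print('post',onz(S,350,357,.003),onz(C,169,168,.003))
print('bottle',onz(S,244,305,.01),onz(C,235,169,.01))
print('red',onz(S,296,216,.008),onz(C,235,223,.008))"
```

```text
post [ 0.63078053 -0.40737922  0.003     ] [ 0.62839963 -0.40296355  0.003     ]
bottle [ 0.44312409 -0.23842653  0.01      ] [ 0.45476682 -0.22468811  0.01      ]
red [0.6490116  0.00179365 0.008     ] [0.65021234 0.01341744 0.008     ]
```

{"method": "carry_out", "body": {"commands": [[[-1.4, 0.2, 0, 0], [-2.7, 0.4, 0, 0], [-3.5, 0.5, 0, 0], [-3.5, 0.5, 0, 0], [-3.5, 0.5, 0, 0], [-3.5, 0.5, 0, 0], [-3.5, 0.5, 0, 0], [-3.5, 0.5, 0, 0], [-3.5, 0.5, 0, 0], [-3.5, 0.5, 0, 0], [-3.5, 0.5, 0, 0], [-3, 0.45, 0, 0], [-2.25, 0.3, 0, 0], [-1.5, 0.3, 0, 0], [0, 0, 0, 0], [0, 0, 0, 0]]], "claw": 5.4}}

```text
t: 26.62
tool_pos: [0.619, -0.1433, 0.2387]
orientation: [-1.966, -2.446, 0.002]
force: [-0.1, -0.2, -0.6]
opening: 0.0542
```

```bash
python3 look.py w12;  python3 -c "
from h import *
from plant import robot
plan(robot,.621,-.148,.029,12.5)"
```

```text
t 26.67 pos [ 0.6191 -0.1425  0.2393] yaw 12.48 tilt [ 0.0019 -0.0026] q [-0.307  0.226  1.369  0.     1.55  -0.525] open 0.0541 F [-0.2 -0.3  0.6]
shift cm [ 17.44 -12.85   1.  ] roll deg 7.48 (alt -172.52 )
t 26.67 pos [ 0.6191 -0.1425  0.2393] yaw 12.48 tilt [ 0.0019 -0.0026] q [-0.307  0.226  1.369  0.     1.55  -0.525] open 0.0541 F [-0.2 -0.3  0.6]
shift cm [-0.62  0.12 21.03] roll deg -0.02 (alt 179.98 )
```

View pics/w12.png

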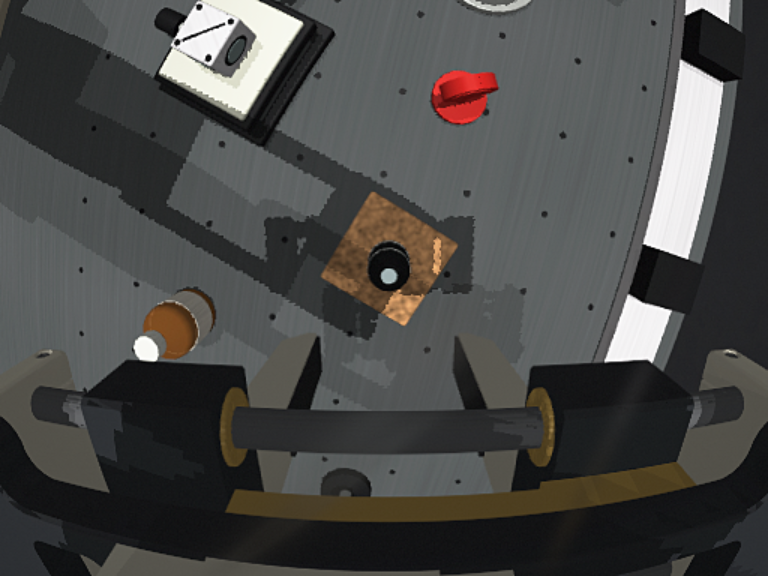

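```bash
python3 -c "
from h import *
from plant import robot
import pickle
P,im=pickle.load(open('w12.pkl','rb'))
X=onz(P,389/1.5-.17,276/1.5-.17,.066,True);print(X)
plan(robot,X[0],X[1],.029)"
```

```text
[ 0.62090479 -0.14761625  0.066     ]
t 26.67 pos [ 0.6191 -0.1425  0.2393] yaw 12.48 tilt [ 0.0019 -0.0026] q [-0.307  0.226  1.369  0.     1.55  -0.525] open 0.0541 F [-0.2 -0.3  0.6]
shift cm [-0.58  0.12 21.03]
```

{"method": "carry_out", "body": {"commands": [[[-0.3, 0.06, 1.5, 0], [-0.28, 0.06, 2.5, 0], [0, 0, 3, 0], [0, 0, 2.5, 0], [0, 0, 1.5, 0], [0, 0, 0.5, 0], [0, 0, 0, 0], [0, 0, 0, 0], [0, 0, 0, 0]]]}}

```text
t: 27.42
tool_pos: [0.6235, -0.1483, 0.1282]
orientation: [1.964, 2.449, 0.002]
force: [-0.4, -0.3, 0.1]
opening: 0.0541
```

```bash
python3 -c "
from h import *
from plant import robot
plan(robot,.6209,-.1478,.029)"
```

```text
t 27.42 pos [ 0.6235 -0.1483  0.1282] yaw 12.53 tilt [-0.0014  0.0024] q [-0.314  0.304  1.483  0.     1.352 -0.532] open 0.0541 F [-0.4 -0.3  0.1]
shift cm [ 0.12 -0.27  9.92]
```

{"method": "carry_out", "body": {"commands": [[[0.05, -0.1, 0, 0], [0, 0, 0, 0], [0, 0, 0, 0], [0, 0, 0, 0]]]}}

```text
t: 27.75
tool_pos: [0.6216, -0.1484, 0.1268]
orientation: [1.966, 2.449, 0.0]
force: [-0.8, -0.4, -1.4]
opening: 0.0538
```

```bash
python3 -c "
from h import *
from plant import robot
plan(robot,.6209,-.1478,.029)"
```

```text
t 27.75 pos [ 0.6216 -0.1484  0.1268] yaw 12.49 tilt [-0.0005  0.0007] q [-0.314  0.302  1.487 -0.     1.351 -0.533] open 0.0538 F [-0.8 -0.4 -1.4]
shift cm [ 0.07 -0.07  9.78]
```

{"method": "carry_out", "body": {"commands": [[[0.05, -0.05, 1.5, 0], [0, 0, 2, 0], [0, 0, 2, 0], [0, 0, 1.8, 0], [0, 0, 1.2, 0], [0, 0, 0.8, 0], [0, 0, 0.3, 0], [0, 0, 0, 0], [0, 0, 0, 0], [0, 0, 0, 0]]]}}

```text
t: 28.58
tool_pos: [0.6218, -0.1482, 0.0317]
orientation: [1.965, 2.448, 0.001]
force: [0.6, -0.5, 0.3]
opening: 0.054
```

{"method": "carry_out", "body": {"commands": [[[0, 0, 0, 0], [0, 0, 0, 0], [0, 0, 0, 0], [0, 0, 0, 0], [0, 0, 0, 0], [0, 0, 0, 0], [0, 0, 0, 0], [0, 0, 0, 0]]], "claw": 2.8, "grip_force": 15}}

```text
t: 29.25
tool_pos: [0.621, -0.1479, 0.0307]
orientation: [1.966, 2.45, 0.0]
force: [-0.7, 0.5, 5.8]
opening: 0.0335
```

```bash
python3 -c "
from h import *
from plant import robot
plan(robot,.6523,.141,.17)"
```

```text
t 29.25 pos [ 0.621  -0.1479  0.0307] yaw 12.5 tilt [-0.0003  0.0005] q [-0.314  0.405  1.547 -0.     1.189 -0.532] open 0.0335 F [-0.7  0.5  5.8]
shift cm [ 27.53   9.31 -13.94]
```

{"method": "carry_out", "body": {"commands": [[[0, 0, -0.5, 0], [0, 0, -1.3, 0], [0, 0, -2.5, 0], [0, 0, -3, 0], [0, 0, -3, 0], [0, 0, -2.5, 0], [1, 0.33, -1.1, 0], [2, 0.68, 0, 0], [3, 1.02, 0, 0], [3.2, 1.08, 0, 0], [3.2, 1.08, 0, 0], [3.2, 1.08, 0, 0], [3.2, 1.08, 0, 0], [3.2, 1.08, 0, 0], [2.6, 0.9, 0, 0], [1.8, 0.6, 0, 0], [1.1, 0.38, 0, 0], [0, 0, 0, 0], [0, 0, 0, 0], [0, 0, 0, 0]]]}}

```text
t: 30.92
tool_pos: [0.6519, 0.1397, 0.1689]
orientation: [-1.967, -2.449, 0.001]
force: [-0.9, 0.0, -1.1]
opening: 0.0337
```

```bash
python3 look.py w13;  python3 -c "
from h import *
from plant import robot
plan(robot,.6523,.141,.067)"
```

```text
t 30.97 pos [0.6521 0.1394 0.1691] yaw 12.42 tilt [-0.0004 -0.0005] q [ 0.134  0.344  1.358 -0.     1.441 -0.083] open 0.0339 F [ 1.1  1.1 -1.1]
shift cm [ -9.4  -22.15  -6.08] roll deg 7.42 (alt -172.58 )
t 30.97 pos [0.6521 0.1394 0.1691] yaw 12.42 tilt [-0.0004 -0.0005] q [ 0.134  0.344  1.358 -0.     1.441 -0.083] open 0.0339 F [ 1.1  1.1 -1.1]
shift cm [ 0.16  0.06 10.21]
```

View pics/w13.png

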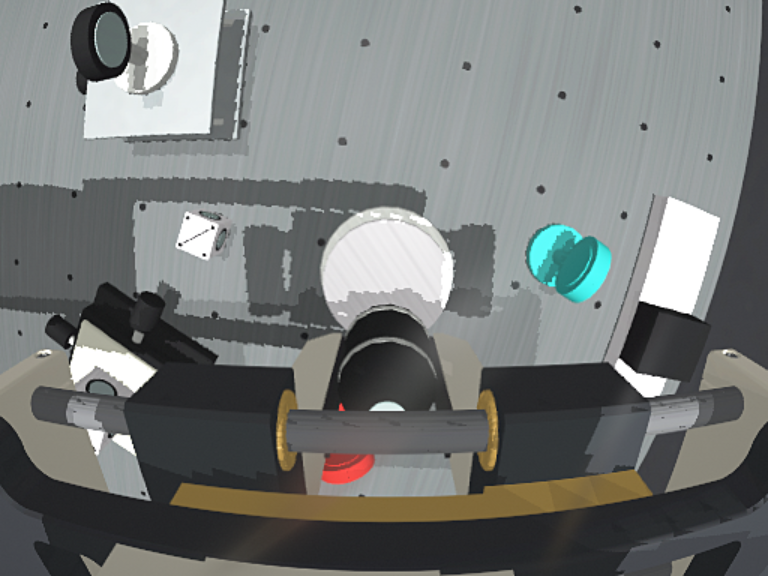

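The objective is upright in the jaws and centred sideways over the pedestal disc (387,270). Lowering it.

{"method": "carry_out", "body": {"commands": [[[0.12, 0.04, 1.5, 0], [0, 0, 2, 0], [0, 0, 2, 0], [0, 0, 1.8, 0], [0, 0, 1.2, 0], [0, 0, 0.8, 0], [0, 0, 0.5, 0], [0, 0, 0.2, 0], [0, 0, 0.1, 0], [0, 0, 0, 0], [0, 0, 0, 0], [0, 0, 0, 0]]]}}

```text
t: 31.97
tool_pos: [0.6529, 0.1422, 0.0693]
orientation: [1.966, 2.449, 0.002]
force: [-0.2, 0.5, -1.6]
opening: 0.0339
```

{"method": "carry_out", "body": {"commands": [[[0, 0, 0.06, 0], [0, 0, 0.06, 0], [0, 0, 0, 0], [0, 0, 0, 0]]]}}

```text
t: 32.3
tool_pos: [0.6522, 0.1421, 0.067]
orientation: [-1.966, -2.45, 0.0]
force: [0.5, -0.2, -0.8]
opening: 0.034
```

{"method": "carry_out", "body": {"commands": [[[0, 0, 0.06, 0], [0, 0, 0.06, 0], [0, 0, 0.04, 0], [0, 0, 0, 0], [0, 0, 0, 0]]]}}

```text
t: 32.72
tool_pos: [0.6522, 0.142, 0.0653]
orientation: [-1.966, -2.45, 0.0]
force: [0.1, 0.2, -0.8]
opening: 0.0338
```

{"method": "carry_out", "body": {"commands": [[[0, 0, 0.05, 0], [0, 0, 0, 0], [0, 0, 0, 0]]]}}

```text
t: 32.97
tool_pos: [0.6523, 0.1421, 0.0649]
orientation: [-1.966, -2.45, 0.0]
force: [-0.7, 0.0, -1.3]
opening: 0.0337
```

{"method": "carry_out", "body": {"commands": [[[0, 0, 0.05, 0], [0, 0, 0, 0], [0, 0, 0, 0]]]}}

```text
t: 33.22
tool_pos: [0.6524, 0.1421, 0.0647]
orientation: [1.966, 2.45, 0.0]
force: [-1.4, 0.3, 1.3]
opening: 0.0338
```

{"method": "carry_out", "body": {"commands": [[[0, 0, 0.02, 0], [0, 0, 0, 0]]]}}

```text
t: 33.38
tool_pos: [0.6524, 0.1421, 0.0647]
orientation: [1.966, 2.45, 0.0]
force: [-1.8, -0.2, 4.1]
opening: 0.0338
```

{"method": "carry_out", "body": {"commands": [[[0, 0, 0, 0], [0, 0, 0, 0], [0, 0, 0, 0], [0, 0, 0, 0], [0, 0, 0, 0], [0, 0, 0, 0], [0, 0, -1, 0], [0, 0, -2, 0], [0, 0, -3, 0], [0, 0, -3, 0], [0, 0, -3, 0], [0, 0, -3, 0], [0, 0, -2, 0], [0, 0, -1, 0], [0, 0, 0, 0], [0, 0, 0, 0], [0, 0, 0, 0]]], "claw": 5.4}}

```text
t: 34.8
tool_pos: [0.6514, 0.1419, 0.2419]
orientation: [-1.965, -2.448, 0.004]
force: [-0.2, 0.1, 0.5]
opening: 0.0537
```

```bash
python3 look.py w14
python3 - <<'E'
from plant import robot
import cv2
for n,(a,b,c,d) in {'scene':(130,310,150,390),'side':(100,380,140,380)}.items():
    im=robot.read_camera(n)[:,:,::-1][a:b,c:d]; k=3.3 if n=='scene' else 2.1
    cv2.imwrite(f'pics/{n}_f.png',cv2.resize(im,None,fx=k,fy=k,interpolation=cv2.INTER_NEAREST))
E
```

```text
t 34.85 pos [0.6512 0.1419 0.2415] yaw 12.5 tilt [ 0.0003 -0.004 ] q [ 0.138  0.311  1.265  0.     1.569 -0.08 ] open 0.0544 F [-0.8  0.1 -0.2]
shift cm [ -9.63 -22.12   1.23] roll deg 7.5 (alt -172.5 )
```

View pics/w14.png

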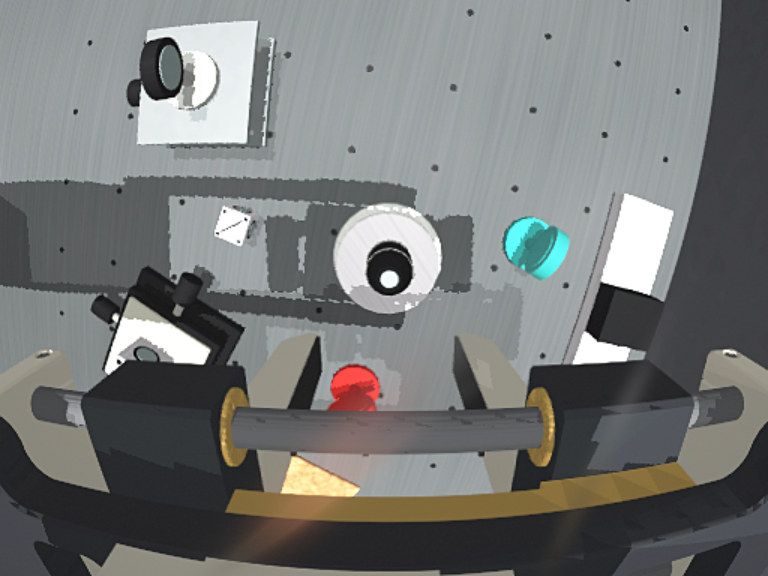

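View pics/scene_f.png

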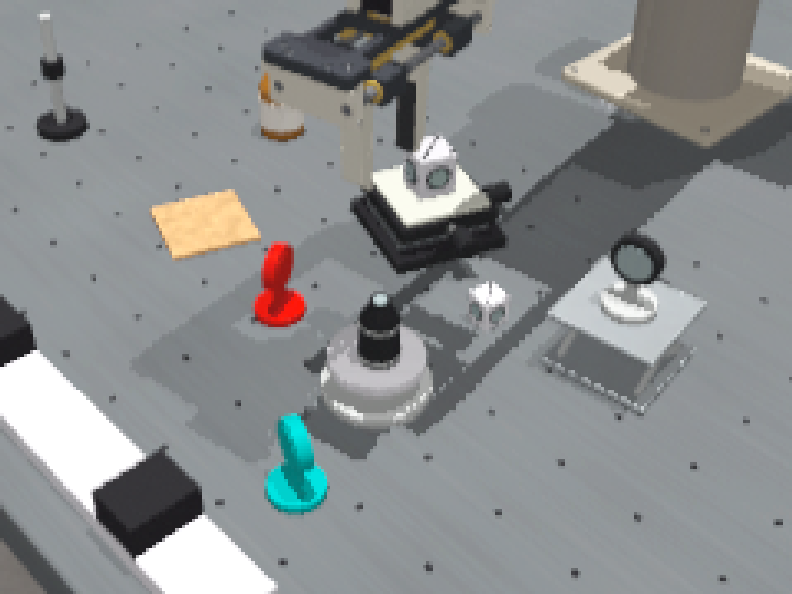

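View pics/side_f.png

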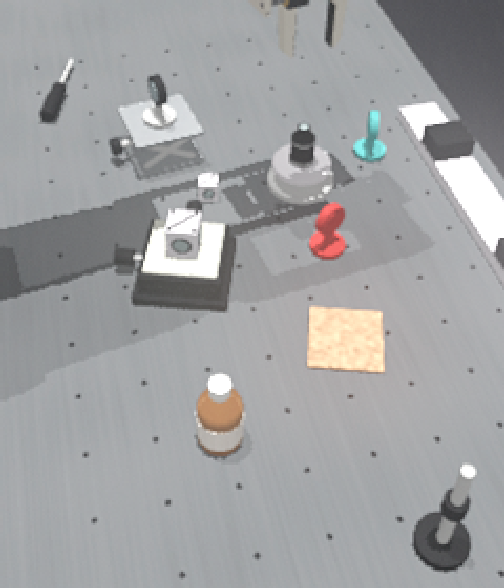

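All three stand upright on their own mounts: objective nose at (389,279) in the wrist view, lens on the jack at (630,270) and cube on the stage at (432,165) in the scene view. I'll do one numeric check, then hand in.

Run:
```python
from h import *
import pickle
from plant import robot
P,_=pickle.load(open('w14.pkl','rb'));print('obj',onz(P,389/1.5-.17,279/1.5-.17,.1,True)[:2],'ped .6523 .1410')
c=[onz(P,u/1.5-.17,258/1.5,.04,True)[:2] for u in(334,441)];print('ped again L/R',np.mean(c,0))
P,_=pickle.load(open('w7.pkl','rb'))
quad(P,'cube',[(357,252),(412,252),(412,307),(357,307)],.096);quad(P,'stage',[(327,207),(445,206),(443,318),(329,320)],.05)
P,_=pickle.load(open('w11.pkl','rb'))
print('lens foot',np.mean([onz(P,u/1.5,268/1.5,.069,True)[:2] for u in(355,417)],0),'jack .469 .2567')
print(robot.close_job())
```

```text
obj [0.65215058 0.1424285 ] ped .6523 .1410
ped again L/R [0.65043488 0.14484959]
cube [0.454  0.0044] [0.037 0.039 0.039 0.039] [70.  70.8 70.  69.1]
stage [0.4556 0.0054] [0.092 0.091 0.094 0.092] [70.5 70.6 71.  69.3]
lens foot [0.46875195 0.25822852] jack .469 .2567
the job is handed in; nothing more can be done
None
```

I've handed the job in: the objective is on the pedestal, the lens on the lab jack and the cube on the XY stage. The hand-in gave no verdict, so the results below are my own checks.

I parked the objective upright in the middle of the cork pad and let go of it there. I then moved the cube to the stage, the lens to the jack, and the objective to the pedestal. Each was lowered until contact was felt, then released. The clock read about 35 s, and no force I read went above about 6 N.

My last measurements against the mount centres (14 mm is allowed):

| Optic | Mount | Distance from centre |
|---|---|---|
| Objective | pedestal | 1.5 mm |
| Cube | stage | 2 mm |
| Lens | jack | 1.5 mm |

- **Upright and undisturbed:** All three look upright in the camera views. The bottle, screwdriver, post stand and look-alikes appear where they started, judged by eye and not measured.
- **One disagreement:** A rougher second reading of the pedestal centre, taken from its left and right edges only, came out about 4 mm from the first. By that reading the objective is about 3 mm off centre, still well inside the limit.

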